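# Load the stone drilling jig and hold its bush plate down

## Robot

A 7-joint arm with a two-finger parallel gripper is mounted at the origin on the work surface. World frame = base frame: x ahead of the robot, y to its left, z up, the work surface at z = 0. Lengths are in mm, angles in rad, forces in N, time in s.
With the tool pointing down it reaches from about 400 to 900 mm from the base axis. Payload 5.5 kg.
Tool frame: the origin (TCP) lies at the very end of the fingers, on their centre line; the grasp point (between the pads) lies behind it (env.tcp_to_grasp is the x of the grasp point in the tool frame, in mm); x points along the fingers, y is the direction in which the jaws open and shut, and the axes are right-handed (so a half turn about x gives the same grasp; the last joint's range is limited). The gripper opens to 92 mm and grips with 3 to 60 N. Pads are 19 mm wide; open, the fingers measure 130 mm over their backs; the gripper's body (75 mm by 190 mm) begins 47 mm behind the grasp point.
Start: joints at [-0.934, 0.501, -0.427, 1.55, 0.221, 1.138, -0.21], TCP at [237.314, 605.13, 226.729] pointing down, gripper open.
Joint ranges: [-2.88, 2.88], [-0.31, 2.03], [-1.54, 1.56], [0.2, 2.42], [-1.41, 4.55], [0.19, 2.02], [-2.57, 2.57]. Speed limits (rad/s): [2.57, 2.57, 3.14, 3.14, 3.14, 3.14, 3.14].

## Interface

Orientations are given as a 3x3 rotation matrix whose columns are the frame's x, y, z axes.
In Python, from workcell import env, eyes, hand_in gives the robot as it stands. The module is installed in compiled form; this text tells all that it offers. Calls block until the motion is done:
- env.move_to(position, orientation): joint-space move of the TCP to a pose.
- env.movel(position, attitude=None, velocity=150, threshold=None): straight line of the TCP; attitude=None keeps the orientation; velocity is the mean speed in mm/s. With threshold (N) it stops when the force on the tool has changed by that much, and returns True; else False.
- env.movej(angles): joint-space move.
- env.set_gripper(opening, force=None): opening from 0.0 (shut) to 1.0 (fully open); force is the grip in N (None keeps the last); returns when the fingers have stopped.
- env.wait(seconds).
- env.inverse_kinematics(position, orientation): joint angles nearest the present ones, or None.
- eyes.get_image(name): name is "scene" or "side" or "wrist"; returns the picture (480x640x3 uint8, blue, green, red); there is no depth.
- eyes.camera_params(name): a dict with "camera_matrix" (3x3 intrinsics, pixels), "dist_coeffs" ([k1, k2, p1, p2, k3] as OpenCV has them; the pictures are not rectified), "world_to_cam" (4x4, takes a point from world to camera coordinates). Camera axes: x right, y down, z forward; pixel columns grow to the right and rows downward; lengths in mm; the calibration is good to about 2 mm. A picture is of the moment at which its call begins: read the wrist's pose just before it. camera_params takes no time and is no camera call; for the wrist camera it gives the pose at the moment of the call.
A pose or a line that the arm cannot do raises env.MotionError and nothing moves.
- hand_in(): hands the job in, once; it reports no verdict.
Readings, each from a call of its own:
- env.current_time_s(): time.
- env.current_qpos(): joint angles.
- env.current_joint_velocities(): joint speeds.
- env.current_effort(): joint torques, N m.
- env.current_eef_pos(): TCP position.
- env.current_tool_rot(): TCP orientation.
- env.current_contact_force(): force on the tool from outside, world axes, zero at the start.
- env.current_torque(): the same for the moment, N m.
- env.current_width(): opening from 0.0 (shut) to 1.0 (fully open).
Only numpy, scipy, OpenCV 4.12 (cv2) and the standard library are available. Lean on these libraries where they do the work, as an engineer would, in place of code of your own. Each camera call takes 0.05 s, during which the arm holds its last target. There are 200 camera calls.

## Task

Load the rectangular stone block into the drilling jig, flat on the rubber pad between the brass buttons, and let go of it; then take the bush plate by its orange handle and bring it down over the jig's two guide pins, which it hides, so feel and slide it about until it drops on. Press the plate down against the springy pad until it sits flush on both steel posts, and finish there: still gripping the handle and holding the plate firmly down so that a workmate can spin on the wing nuts. Leave the round stone, the hammer and the chisel where they lie.

Things in the scene. Friction and masses are not known exactly. Their poses are not given: they have to be found in the camera images.
- jig: Drilling jig bolted to the bench. Blue base 130 (x) x 190 (y) x 12 mm; origin at the centre of its underside, on the bench top; z up, y along its length; a half turn makes no difference. At x = 0, y = +-69 mm stand two steel posts, 60 (x) x 28 (y) mm, flat tops 55 mm above the origin, each with a 10 mm guide pin in its centre.
- nest (a point): Centre of the rubber pad's top face (44 x 70 mm), 20 mm above the jig's origin, axes as the jig. The pad is sprung: sinks straight down, 3.3 N per mm, 6.5 mm at most. Six brass buttons round it, 12 mm dia, coned tops 28 mm above the jig's origin, at x = +-32.5, y = +-30 and x = 0, y = +-47.5 mm, leave a nest 53 (x) x 83 (y) mm.
- pin_a (a point): Centre of the tip of the guide pin at the jig's -y end. The pin is 10 mm dia and rises 22 mm above the post, to 77 mm above the jig's origin; its last 4 mm taper to 7 mm.
- pin_b (a point): The same for the pin at the jig's +y end.
- block_mid (a point): Centre of the loose rectangular pale grey stone block, 50 (x) x 80 (y) x 40 (z) mm, about 0.42 kg, lying flat: x across its short side, y along its long side. In the nest its y lies along the jig's y, either way round, with 1.5 mm play each side; its top then stands about 4 mm above the post tops.
- plate_grip (a point): Centre of the bush plate's orange handle, 16 (x) x 44 (y) x 32 (z) mm, its underside 18 mm over the plate. Aluminium plate 70 (x) x 168 (y) x 10 mm, 0.42 kg in all, lying flat, underside 44 mm below this point. Pin holes at x = 0, y = +-69 mm: one 12 mm round, one slot 12 x 16 (y) mm; either way round fits. On the stone it rests 2 to 3 mm above the posts; about 9 N more brings it flush.
- round_blank_center (a point): Centre of a round reddish stone disc, 72 mm dia, 40 mm high: a bystander.
- hammer: Mason's club hammer lying flat: a bystander. Origin under the middle of its steel head (42 x 95 x 42 mm); wooden handle reaches 211 mm to its -x.
- chisel: Broad steel mason's chisel lying flat, 205 mm long along its x: a bystander. Origin under it, 103 mm from the blade's edge (+x).
Not all that is in view belongs to the job. Of the things that look like the part that bears block_mid, the middle-sized one is meant. Of the things that look like the jig, take the one that is nearest to the robot's base at the start.

How it is judged (in metres and radians):
On the way, in this order (a step that is already met when the one before it is completed fails the run):
1. the stone block lies in the jig's nest, flat on the pad, let go (horizontal distance between block_mid and jig below 0.004 m and z of block_mid in the frame of jig below 0.043 m and angle between block_mid's own z axis and vertical below 0.05 rad and angle between the y axis of block_mid and the y axis of jig, either way round below 0.08 rad and contact force between the fingers and block below 0.5 N), for 0.2 s.
2. the bush plate has dropped over both guide pins (horizontal distance between plate_grip and jig below 0.005 m and angle between the y axis of plate_grip and the y axis of jig, either way round below 0.06 rad and z of plate_grip in the frame of jig below 0.109 m and angle between plate_grip's own z axis and vertical below 0.08 rad), for 0.1 s.
At the end, for the whole second after the job is handed in: Block in the nest: within 4 mm of the jig's centre, flat on the pad, square to 0.08 rad. Bush plate on both pins, level to 0.025 rad, at most 1.5 mm above the posts, pressing on the stone with over 6 N, at rest, gripped by the fingers (over 3 N) and held so to the end (horizontal distance between block_mid and jig below 0.004 m and z of block_mid in the frame of jig below 0.043 m and angle between block_mid's own z axis and vertical below 0.05 rad and angle between the y axis of block_mid and the y axis of jig, either way round below 0.08 rad and horizontal distance between plate_grip and jig below 0.005 m and angle between the y axis of plate_grip and the y axis of jig, either way round below 0.06 rad and z of plate_grip in the frame of jig below 0.1005 m and angle between plate_grip's own z axis and vertical below 0.025 rad and contact force between plate and block above 6 N and contact force between the fingers and plate above 3 N and linear speed of plate below 0.01 m/s); the arm keeps its last pose, push and grip.
It fails at once if the round stone is moved more than 30 mm (distance of round_blank_center from where it was at the start of the episode above 0.03 m).
It fails at once if the hammer is moved more than 30 mm (distance of hammer from where it was at the start of the episode above 0.03 m).
It fails at once if the chisel is moved more than 30 mm (distance of chisel from where it was at the start of the episode above 0.03 m).
It also fails if it takes over 58 s, if anything falls off the work surface, if the arm or the gripper's body presses on something with over 40 N, if the wrist force passes 120 N, or if a joint passes its speed limit or range.

## Working session

There is one attempt and no reset: what is moved stays moved. The work goes in short steps, each a Python script; the robot and the scene stay as the last script left them, time stands still between calls to the robot, and variables do not carry over. Pictures are saved under pics/ and viewed, about 8 in all and at most 12, crops included, and the job is handed in when it is done.

```bash
mkdir -p pics; python3 - <<'E'
from workcell import env, eyes
import cv2,numpy as np
for n in ("scene","side","wrist"):
    im=eyes.get_image(n); cv2.imwrite(f"pics/{n}0.png",im)
    p=eyes.camera_params(n); print(n,p["camera_matrix"].tolist(),p["dist_coeffs"],np.round(p["world_to_cam"],4).tolist())
print(env.tcp_to_grasp,env.current_time_s(),env.current_tool_rot())
E
```

```text
scene [[510.2355418918451, 0.0, 315.57285778659184], [0.0, 510.2355418918451, 241.54624804573083], [0.0, 0.0, 1.0]] [-0.01691648  0.          0.          0.          0.        ] [[-0.7974, 0.6035, -0.0015, 434.6411], [0.4555, 0.6002, -0.6575, -216.1933], [-0.3959, -0.5249, -0.7535, 1539.4818], [0.0, 0.0, 0.0, 1.0]]
side [[590.6722929165438, 0.0, 318.43449350211307], [0.0, 590.6722929165438, 232.96392255775024], [0.0, 0.0, 1.0]] [-0.0273986  0.         0.         0.         0.       ] [[0.9624, -0.2705, -0.023, -535.6637], [-0.149, -0.4553, -0.8778, 161.1493], [0.227, 0.8482, -0.4785, 1371.411], [0.0, 0.0, 0.0, 1.0]]
wrist [[345.36186239308233, 0.0, 318.2090128160236], [0.0, 345.36186239308233, 237.8472875630691], [0.0, 0.0, 1.0]] [-0.04491067  0.          0.          0.          0.        ] [[0.3649, 0.931, -0.0022, -650.0408], [0.8968, -0.3509, 0.2695, -34.2486], [0.2502, -0.1003, -0.963, 390.7037], [0.0, 0.0, 0.0, 1.0]]
-18.8 0.15 [[-6.18940044e-04  3.65119770e-01  9.30960349e-01]
 [-1.35230472e-03  9.30959370e-01 -3.65120285e-01]
 [-9.99998894e-01 -1.48492964e-03 -8.24548440e-05]]
```

View pics/scene0.png

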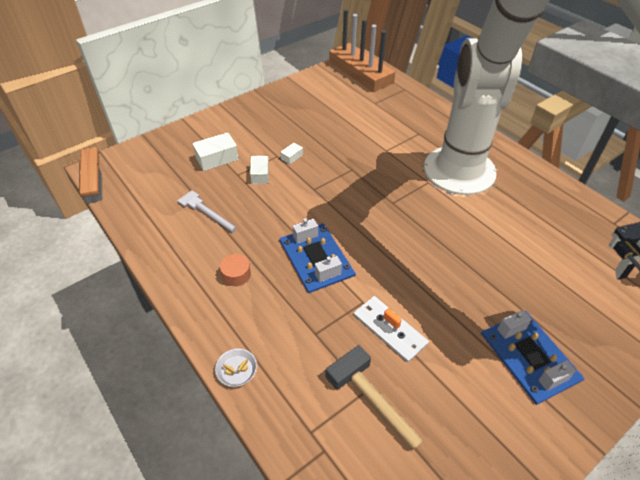

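View pics/side0.png

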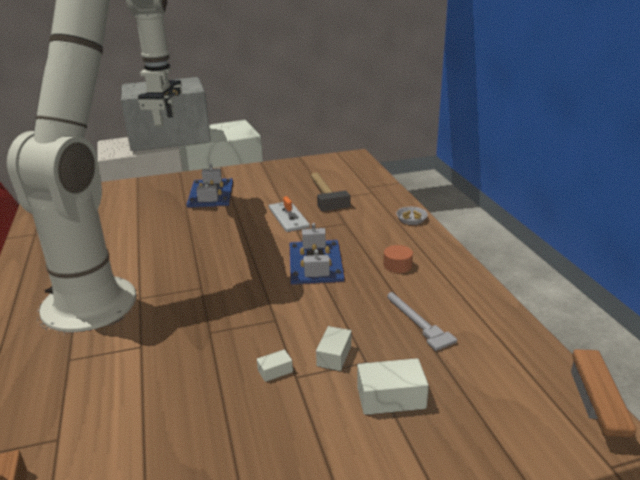

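Scene view: stones are large (215,151), middle (260,169) and small (291,153). The jigs are at (317,257) and (530,355), and the plate is at (391,327). The middle-sized stone is the block. I'll work out the base distances to choose the jig.

```bash
cat > h.py <<'E'
from workcell import env, eyes
import cv2,numpy as np
from scipy.spatial.transform import Rotation as R
def cast(p,px,z):
    px=np.array(px,float).reshape(-1,1,2)
    n=cv2.undistortPoints(px,p["camera_matrix"],np.array(p["dist_coeffs"])).reshape(-1,2)
    T=np.array(p["world_to_cam"]); r=T[:3,:3]; c=-r.T@T[:3,3]
    d=np.c_[n,np.ones(len(n))]@r
    return (c+d*((z-c[2])/d[:,2])[:,None])[:,:2]
def proj(p,P):
    T=np.array(p["world_to_cam"]); rv=cv2.Rodrigues(T[:3,:3])[0]
    return cv2.projectPoints(np.array(P,float).reshape(-1,1,3),rv,T[:3,3],p["camera_matrix"],np.array(p["dist_coeffs"]))[0].reshape(-1,2)
def down(a):  # tool down, jaw axis (tool y) at angle a from world x
    x=np.array([0,0,-1.]); y=np.array([np.cos(a),np.sin(a),0]); return np.c_[x,y,np.cross(x,y)]
def shot(n,name):
    p=eyes.camera_params(n); im=eyes.get_image(n); cv2.imwrite(f"pics/{name}.png",im); return p,im
E
python3 - <<'E'
from h import *
p=eyes.camera_params("scene")
for n,px,z in [("big",(215,151),40),("mid",(260,164),40),("small",(291,153),25),("jigA",(317,255),12),("jigB",(531,354),12),("plate",(391,328),10),("handle",(393,319),44),("round",(235,267),40),("hammer",(349,368),40),("hh",(418,442),20),("chB",(190,200),0),("chE",(233,229),0)]:
    c=cast(p,px,z)[0]; print(n,c.round(),np.hypot(*c).round())
w=eyes.camera_params("wrist"); T=np.array(w["world_to_cam"]); c=-T[:3,:3].T@T[:3,3]
Rt=env.current_tool_rot(); print("cam in tool",Rt.T@(c-env.current_eef_pos()),(Rt.T@T[:3,:3].T).round(3))
im=cv2.imread("pics/scene0.png"); print(im[70:130,120:220].mean())
a=cv2.resize(im[110:310,160:380],None,fx=3.4,fy=3,interpolation=2)[:, :]
cv2.imwrite("pics/crop1.png",cv2.resize(im[110:310,160:380],(660,600),interpolation=2))
q=env.current_qpos()
for P in ([640,-200,330],[650,200,330]):
  for a in (0,np.pi/2,-np.pi/2,np.pi): print(P,a,env.inverse_kinematics(P,down(a)))
E
```

```text
big [ 563. -479.] 739.0
mid [ 488. -346.] 598.0
small [ 376. -347.] 512.0
jigA [550.  13.] 551.0
jigB [346. 523.] 627.0
plate [546. 286.] 616.0
handle [543. 285.] 614.0
round [747. -59.] 749.0
hammer [697. 316.] 765.0
hh [683. 511.] 853.0
chB [ 710. -376.] 804.0
chE [ 670. -205.] 701.0
cam in tool [-158.15465981    1.13501162  -72.50991344] [[ 0.001 -0.27   0.963]
 [ 1.     0.    -0.001]
 [-0.     0.963  0.27 ]]
191.31083333333333
[640, -200, 330] 0 [ 0.06681272  0.44264152  0.2859551   1.38413862 -0.12465803  1.33243957
  0.35606824]
[640, -200, 330] 1.5707963267948966 [ 0.12740345  0.43732039  0.19690869  1.38165123 -0.08540204  1.33090449
  1.89732734]
[640, -200, 330] -1.5707963267948966 [ 0.04746364  0.44489335  0.31462145  1.38492529 -0.13746054  1.33319239
 -1.20506908]
[640, -200, 330] 3.141592653589793 [-0.47543053  0.79285077  1.35499032  1.40353556 -0.77012586  1.53721834
 -2.31643424]
[650, 200, 330] 0 [-0.22753815  0.45881806 -0.164073    1.3435715   0.07429031  1.34515294
 -0.39155085]
[650, 200, 330] 1.5707963267948966 [-0.12839696  0.47133064 -0.31372773  1.33935121  0.14401557  1.35306094
  1.12968603]
[650, 200, 330] -1.5707963267948966 [-0.48504607  0.4573945   0.21830527  1.35455501 -0.09840213  1.34017193
 -1.83681085]
[650, 200, 330] 3.141592653589793 [ 0.37038906  0.78471053 -1.30309425  1.32011537  0.74975836  1.56525414
  2.3058241 ]
```

View pics/crop1.png

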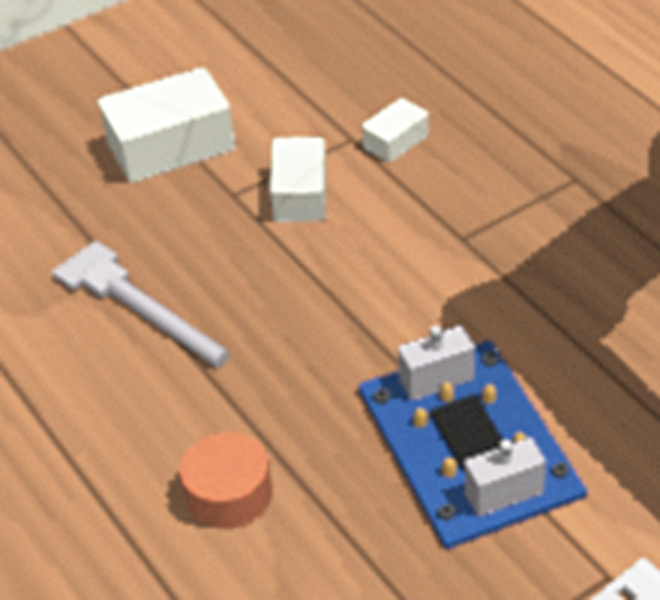

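Base distances are 551 mm for the jig at (317,257) and 627 mm for the one at (530,355), so the first is meant. The crop confirms the middle-sized stone at scene pixel (260,169). Next I'll measure the plate, jig and block from above with the wrist camera.

```bash
python3 - <<'E'
from h import *
ims=[]
for n,x,y,z in [("plate",546,286,190),("jig",550,13,190),("block",488,-346,190)]:
    env.move_to([x,y-72,z],down(0)); env.wait(0.2)
    p,im=shot("wrist","w_"+n); np.save(f"pics/w_{n}.npy",p["world_to_cam"]); ims.append(im[0:320,160:480])
    print(n,env.current_time_s(),env.current_eef_pos())
cv2.imwrite("pics/three.png",cv2.resize(np.hstack(ims),(798,266)))
cv2.imwrite("pics/jigbig.png",cv2.resize(np.hstack([ims[1],ims[0]]),(800,400)))
E
```

```text
plate 2.2167 [545.68544602 214.92050754 189.96719673]
jig 3.525 [550.29053934 -57.27396812 189.9598545 ]
block 5.1417 [ 488.92902132 -416.697391    190.08124493]
```

View pics/three.png

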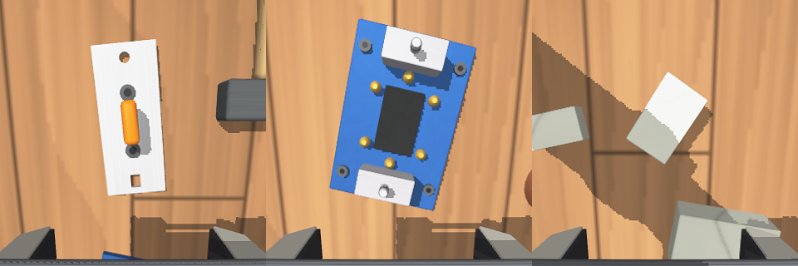

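The wrist views show the plate (long axis roughly along y, orange handle in the middle), the jig with six brass buttons, a black pad and two pins, and the middle block, which is half in shadow. All three are clear of the fingers. Next I'll extract the geometry.

```bash
cat > meas.py <<'E'
from h import *
def par(n):
    p=dict(eyes.camera_params("wrist")); p["world_to_cam"]=np.load(f"pics/w_{n}.npy"); return p
def rect(pts):
    (c,s,a)=cv2.minAreaRect(np.float32(pts)); a=np.radians(a)
    if s[0]>s[1]: a-=np.pi/2; s=s[::-1]      # a = angle of short side (object x)
    a=(a+np.pi/2)%np.pi-np.pi/2
    return np.array(c),np.array(s),a
def blob(mask,px,k=3):
    m=cv2.morphologyEx(mask.astype(np.uint8)*255,cv2.MORPH_OPEN,np.ones((k,k)))
    m=cv2.morphologyEx(m,cv2.MORPH_CLOSE,np.ones((k,k)))
    cs=cv2.findContours(m,cv2.RETR_EXTERNAL,cv2.CHAIN_APPROX_NONE)[0]
    return max(cs,key=lambda c:cv2.pointPolygonTest(c,px,True))
def blobs(mask,lo,hi):
    n,_,st,ce=cv2.connectedComponentsWithStats(mask.astype(np.uint8))
    return [(ce[i],st[i,4]) for i in range(1,n) if lo<st[i,4]<hi]
def hsv(im): return cv2.split(cv2.cvtColor(im,cv2.COLOR_BGR2HSV))
E
python3 - <<'E'
from meas import *
im=cv2.imread("pics/w_plate.png"); p=par("plate"); h,s,v=hsv(im)
c=blob((s<60)&(v>150),(160+150,130)); print("plate",rect(cast(p,c.reshape(-1,2),10)))
c=blob((h<20)&(s>190)&(v>180),(160+155,145)); print("handle",rect(cast(p,c.reshape(-1,2),60)),rect(c)[1])
for ce,a in blobs(v<90,15,400): print("  dark",ce.round(1),a,cast(p,ce,10).round(1))
im=cv2.imread("pics/w_block.png"); p=par("block"); h,s,v=hsv(im)
c=blob((s<60)&(v>120),(160+163,140)); print("block",rect(cast(p,c.reshape(-1,2),40)))
im=cv2.imread("pics/w_jig.png"); p=par("jig"); h,s,v=hsv(im)
c=blob((h>100)&(h<125)&(s>100),(160+80,200)); print("base",rect(cast(p,c.reshape(-1,2),12)))
b=[(ce,a) for ce,a in blobs((h>12)&(h<32)&(s>140)&(v>90),20,300) if 100<ce[0]-160<250 and 60<ce[1]<220]
print([ (x[0].round(),x[1]) for x in b]); 
P=cast(p,[x[0] for x in b],26); print(P.round(1),P.mean(0))
c=blob((v<80),(160+160,145)); print("pad",rect(cast(p,c.reshape(-1,2),20)))
g=cv2.cvtColor(im,cv2.COLOR_BGR2GRAY); 
cv2.imwrite("pics/pins.png",cv2.resize(np.hstack([im[20:100,280:380],im[180:260,240:340]]),(800,320),interpolation=2))
E
```

```text
plate (array([544.11779785, 283.93811035]), array([ 70.98271942, 168.72311401]), np.float64(0.09429810669439354))
handle (array([543.90533447, 284.43395996]), array([14.49910641, 42.30137634]), np.float64(0.09254385751722305)) [17.87151718 53.70935059]
  dark [313.1 110.8] 71 [[540.9 316.3]]
  dark [321.4 179.5] 115 [[549.  252.9]]
  dark [318.2 216.2] 22 [[545.9 216.4]]
  dark [599.9 253.7] 143 [[845.6 177.3]]
  dark [450.8 271.3] 54 [[685.6 157.8]]
  dark [509.8 326.8] 21 [[760.1  91.5]]
  dark [197.2 352.2] 331 [[408.9  58.7]]
  dark [382.2 347.6] 95 [[618.2  66. ]]
  dark [439.  353.3] 353 [[683.4  58.2]]
  dark [318.5 372.3] 105 [[546.7  33.3]]
  dark [471.4 463.3] 17 [[ 744.5 -107.9]]
block (array([ 491.80981445, -344.64691162]), array([50.03794098, 80.01618958]), np.float64(-0.5878379495165361))
base (array([551.41448975,  12.58589935]), array([128.85366821, 188.30039978]), np.float64(-0.21890611580816977))
[(array([331.,  93.]), np.int32(114)), (array([291., 105.]), np.int32(111)), (array([361., 121.]), np.int32(110)), (array([279., 170.]), np.int32(96)), (array([345., 185.]), np.int32(101)), (array([308., 195.]), np.int32(99))]
[[561.4  58. ]
 [526.6  47.9]
 [588.7  34.2]
 [514.   -9.1]
 [575.9 -22.8]
 [541.1 -32.4]] [551.28891304  12.63726559]
pad (array([551.36773682,  12.39448547]), array([43.26978302, 69.01428223]), np.float64(-0.21508128385059777))
```

View pics/pins.png

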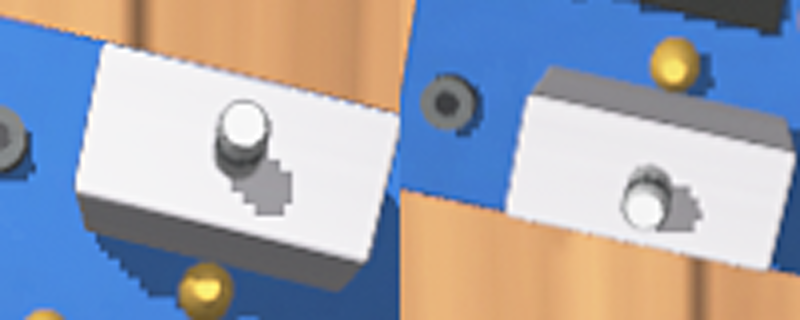

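Three independent jig measurements (base, buttons, pad) agree on (551.4, 12.5) with yaw -0.218, and all sizes match. Now to grasp and place the block.

```bash
python3 - <<'E'
from meas import *
p=par("jig"); P=cast(p,[(341.2,51),(301,231)],77); print("pins",P,P.mean(0),np.linalg.norm(P[0]-P[1]))
b=[491.8,-344.65]; ab=-0.588; j=[551.4,12.55]; aj=-0.218
env.set_gripper(0.8,40)
env.move_to([*b,80],down(ab)); env.movel([*b,9],velocity=100)
env.set_gripper(0.0,40); print("w",env.current_width()*92)
env.movel([*b,130],velocity=150); print("w",env.current_width()*92)
env.move_to([*j,110],down(aj)); env.wait(.2)
f0=env.current_contact_force(); print(f0,env.current_eef_pos())
env.movel([*j,50],velocity=80)
hit=env.movel([*j,27],velocity=25,threshold=5)
print(hit,env.current_eef_pos(),env.current_contact_force()-f0,env.current_time_s())
E
```

```text
pins [[566.76123442  79.76576711]
 [536.78033922 -53.61703418]] [551.77078682  13.07436647] 136.71073753084426
w 49.62157481797247
w 50.04360402033346
[-0.43558333  0.02754428 -4.52437975] [551.57488929  10.73980587 110.0524409 ]
True [551.07709817  12.53810004  27.16950764] [ 1.14099076 -1.04423683  6.35932303] 11.975
```

The force rise came with the block's underside at about 18–19 mm, which is pad height and well below the button tops. So it is in the nest. I'll let go and look.

```bash
python3 - <<'E'
from meas import *
env.set_gripper(0.85); env.wait(.3)
j=[551.4,12.55]
env.movel([*j,100],velocity=150)
env.move_to([j[0],j[1]-72,190],down(0)); env.wait(.2)
p,im=shot("wrist","w_jig2"); np.save("pics/w_jig2.npy",p["world_to_cam"])
h,s,v=hsv(im)
# block is enclosed by blue: white-ish mask near centre
px=proj(p,[[*j,60]])[0]; print(px)
c=blob((s<60)&(v>120),tuple(map(float,px)),5); print("block",rect(cast(p,c.reshape(-1,2),59)))
c=blob((h>100)&(h<125)&(s>100),(240.,200.)); print("base",rect(cast(p,c.reshape(-1,2),12)))
cv2.imwrite("pics/j2.png",cv2.resize(im[0:280,180:460],(560,560),interpolation=2)); print(env.current_time_s())
E
```

```text
[319.90878792 145.4119116 ]
block (array([551.00860596,  12.46766663]), array([50.11969376, 80.0708313 ]), np.float64(-0.2188581789085482))
base (array([517.36682129,  20.19368744]), array([ 59.04230881, 188.2616272 ]), np.float64(-0.2194486017222188))
14.375
```

View pics/j2.png

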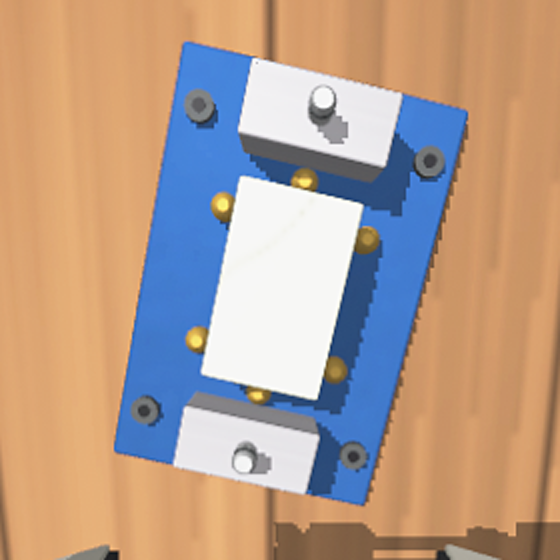

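The block sits centred between all six buttons, 0.4 mm off centre and with yaw within 0.001 rad. Now the plate.

```bash
python3 - <<'E'
from meas import *
h0=[544.0,284.1]; ah=0.0935; j=[551.4,12.55]; aj=-0.2185
env.set_gripper(0.6,60)
env.move_to([*h0,100],down(ah)); env.movel([*h0,25.2],velocity=100); env.wait(.2); print(env.current_eef_pos())
env.set_gripper(0.0,60); print("w",env.current_width()*92)
env.movel([*h0,140],velocity=120); print("w",env.current_width()*92)
env.move_to([*j,135],down(aj)); env.movel([*j,112],velocity=60); env.wait(.4)
f0=env.current_contact_force(); np.save("f0.npy",f0); Rt=env.current_tool_rot(); print(f0,env.current_eef_pos(),np.arctan2(Rt[1,1],Rt[0,1]),Rt[:,0])
p,im=shot("wrist","hover"); shot("side","hover_s")
hit=env.movel([*j,85],velocity=20,threshold=5)
print(hit,env.current_eef_pos(),env.current_contact_force()-f0,env.current_torque(),env.current_time_s())
E
```

```text
[544.58496327 284.42455965  26.03621044]
w 15.547305849056196
w 15.979893390345989
[-0.39481862 -0.03021184 -2.82704124] [551.59110661  12.48409578 112.26426422] -0.21864585362955719 [ 5.16223603e-04  2.59803870e-05 -9.99999866e-01]
False [551.53104887  12.56605077  85.13679029] [ 0.61718764 -0.41939323 -0.10899428] [-0.09110972  0.06814951  0.00213035] 22.825
```

The plate went down to TCP z 85, which puts its underside at about 60 mm, below the 77 mm pin tips, without contact. It appears to have threaded both pins. I'll check by image before pressing.

```bash
python3 - <<'E'
from meas import *
p,im=shot("wrist","thr"); p2,s=shot("side","thr_s"); p3,c=shot("scene","thr_c")
u=proj(p2,[[551,12,60]])[0].astype(int); v=proj(p3,[[551,12,60]])[0].astype(int)
f=lambda i,q:cv2.resize(i[q[1]-50:q[1]+50,q[0]-60:q[0]+60],(480,400),interpolation=2)
cv2.imwrite("pics/thr_v.png",cv2.resize(np.hstack([f(s,u),f(c,v),cv2.resize(im,(533,400))]),(800,214)) if 0 else np.vstack([np.hstack([f(s,u),f(c,v)])[:, :],])[:, 80:880])
E
```

```text
(no output)
```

View pics/thr_v.png

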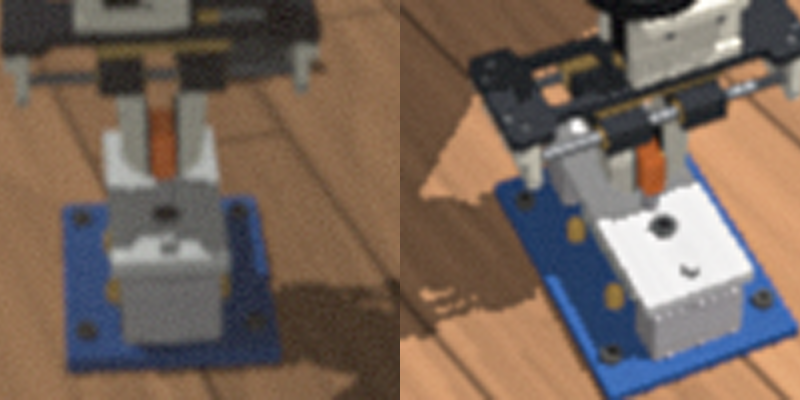

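View pics/thr.png

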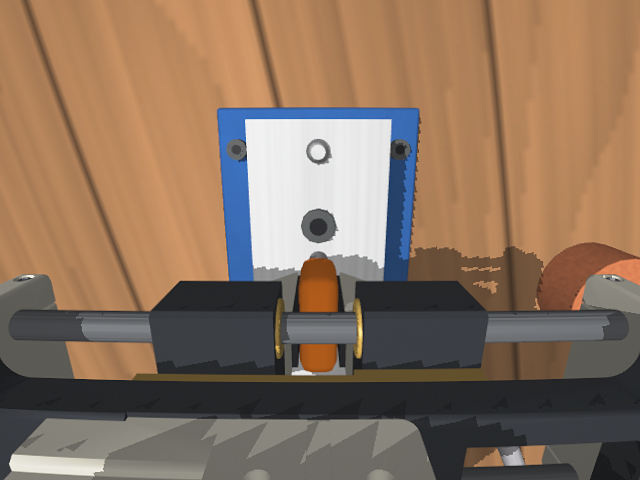

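The wrist view shows a pin tip inside the hole at (318,151), and the side and scene views show the plate down over both posts. Next I press in small steps, watching the force.

```bash
python3 - <<'E'
from meas import *
f0=np.load("f0.npy"); j=[551.4,12.55]
z=85
while z>66:
    z-=1 if z>77 else .5
    env.movel([*j,z],velocity=20); env.wait(.15)
    f=env.current_contact_force()-f0; e=env.current_eef_pos()
    print(z,e.round(2),f.round(1),(env.current_width()*92).round(2) if hasattr(env.current_width(),'round') else env.current_width()*92)
    if f[2]>25 or np.hypot(f[0],f[1])>15: break
print(env.current_torque(),env.current_time_s())
E
```

```text
84 [551.38  12.57  83.98] [-0.2 -0.5 -0.9] 15.595632424430399
83 [551.58  12.53  83.15] [ 1.8 -0.   0.3] 15.783292268936268
82 [551.64  12.56  82.23] [-0.1 -0.1  4.4] 15.285900592891311
81 [551.59  12.57  81.24] [-0.4  0.6  7. ] 15.732427873864227
80 [551.67  12.58  80.44] [-0.5  0.9  9.7] 15.425224918641208
79 [551.71  12.54  80.12] [-3.5 -0.3 15.3] 15.262077395656334
78 [551.72  12.57  80.08] [-6.4 -0.8 23.4] 15.83102537127515
77 [551.7   12.56  80.04] [-9.5 -0.2 32.2] 15.615191755851681
[-1.93164639e-01  2.41108784e+00  1.80508697e-03] 26.175
```

The force rose at about 3 N/mm from the pad, then hit a hard stop at TCP z 80.1, against an expected flush height of about 80.2. It is now pressing with 32 N. I'll run a final steadiness and tilt check, then hand in.

```bash
python3 - <<'E'
from meas import *
f0=np.load("f0.npy")
for i in range(3):
    env.wait(.4); Rt=env.current_tool_rot()
    print(env.current_eef_pos().round(2),(env.current_contact_force()-f0).round(1),Rt[:,0].round(4),env.current_width()*92)
p,im=shot("wrist","fin"); f=lambda i:i[90:330,200:440]
p2,s=shot("side","fin_s"); u=proj(p2,[[551,12,60]])[0].astype(int)
cv2.imwrite("pics/fin_v.png",np.hstack([cv2.resize(f(im),(400,400)),cv2.resize(s[u[1]-50:u[1]+50,u[0]-50:u[0]+50],(400,400),interpolation=2)]))
E
```

```text
[551.7   12.59  80.04] [-9.3 -0.4 31.3] [ 8.e-04  2.e-04 -1.e+00] 15.646570535744717
[551.69  12.56  80.04] [-10.5  -0.5  32. ] [ 8.e-04  2.e-04 -1.e+00] 15.610976482456596
[551.71  12.59  80.05] [-10.1   0.4  32.1] [ 8.e-04  2.e-04 -1.e+00] 15.572307597922238
```

View pics/fin_v.png

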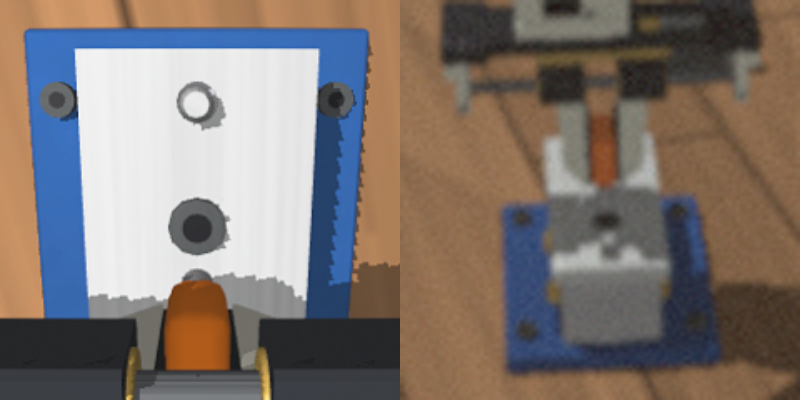

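The far pin stands proud through its hole at (197,102), and the plate sits flat on the posts with no visible gap.

```bash
python3 -c "
from workcell import env,hand_in
hand_in(); print(env.current_time_s())"
```

```text
the job is handed in; nothing more can be done
the job is handed in; nothing more can be done
```

The job is handed in, at about 27.5 s on the robot's clock. The middle-sized block is in the nearer jig's nest. The bush plate is over both guide pins and held flush on the posts, with the handle still gripped at the 60 N setting.

- **Block:** after release it measured 0.4 mm off the jig's centre, with its yaw within 0.001 rad. It was seated between all six buttons.
- **Plate:** it went over both pins at the first try, so no feeling about was needed. The force rose at about 3 N/mm from the pad, then met a hard stop at TCP z 80.04 mm; I had expected flush at about 80.2 mm.
- **Hold:** over the last 1.2 s the downward push was steady at about 32 N, nothing moved, and the tool was tilted less than 0.001 rad.
- **Bystanders:** I never reached for the round stone, hammer or chisel, but I did not measure their positions again afterwards.

No check failed, but two small oddities remain. A side force of about 10 N in x was present during the final press. My rough reading of the pin tips gave 136.7 mm spacing instead of 138 mm, with a centre about 0.6 mm from my other jig measurements.

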